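# Zero the bench balance through its sunken key

## Robot

A 6-joint arm with a two-finger parallel gripper is mounted at the origin on a cart in front of the work surface, level with it; the furniture and walls round the work are solid. World frame = base frame: x ahead of the robot, y to its left, z up, the work surface at z = 0. Lengths are in m, angles in degrees, forces in N, time in s.
With the tool pointing down it reaches from about 0.4 to 0.825 m from the base axis. Payload 7 kg.
Tool frame: the origin (TCP) lies on the centre line of the jaws, within the pads' length; the fingertips stand 19 mm ahead of it and the grasp point (between the pads) is the TCP; z points along the fingers, y is the line along which they close (so a half turn about z gives the same grasp; the last joint's range is limited). The gripper opens to 88 mm and grips with 3 to 60 N. Pads are 19 mm wide; open, the fingers measure 130 mm over their backs; the gripper's body (78 mm by 193 mm) begins 47 mm behind the grasp point.
Start: joints at [-51.79, 20.546, 0.682, 0, -70.136, -16.507], TCP at [0.25, -0.627, 0.246] pointing down, gripper open.
Joint ranges: [-176.03, 176.03], [-82.01, 121.73], [-58.28, 71.71], [-173.87, 95.51], [-174.79, -0.11], [-173.66, 173.66]. Speed limits (degrees/s): [136.94, 136.94, 172.46, 180, 180, 180].

## Interface

Orientations are given as [roll, pitch, yaw] about the fixed x, y, z axes, in that order (R = Rz(yaw) Ry(pitch) Rx(roll)).
In Python, from plant import get_state, capture, close_job gives the robot as it stands.
- The arm moves only by the tool apply_moves, never from a script. Its argument "targets" is a list of rows, each a list of 7 numbers: the opening, from 0 (shut) to 1 (fully open), then the shift along the tool's x, y, z normalised to -1 to 1, where 1 is 1000 mm, then the turn, a rotation vector about the tool's x, y, z normalised to -1 to 1, where 1 is 90 degrees. In form: [[claw, tx, ty, tz, ax, ay, az], ...]. A call has 1 to 20 rows; each row shifts and turns the commanded pose from where the row before left it, along the tool's axes as they then stand; what a row does not reach is not made up. A row lasts 1/12 s, in which the tool goes at most 41.7 mm and 7.16 degrees, less where a joint would pass 70% of its speed; a pose out of reach is approached as far as the arm can. A call with a number of a shift or a turn outside -1 to 1 is refused whole. A call with a gripper value outside its range is refused whole. The fingers move at their own pace and stop on an object; "newtons" is the grip in N (left out, the last holds). Time passes only in rows, so rows that do not move let the fingers close. It gives the time, the measured TCP pose, the force, the opening and the grip force at its end, in the units of the state.
- get_state(): the state, without advancing time (a new reading comes with each control period).
- capture(name): name is "side" or "top" or "wrist"; returns a dict with "frame" (420x560x3 uint8, red, green, blue), "range_z" (420x560 float32, m along the optical axis (not along the pixel's ray), 0 where there is no reading), "camera_matrix" (3x3 intrinsics, pixels), "k1" (the pictures are not rectified: a ray, as slopes to the right and down, at radius r is drawn at 1 + k1 r^2 times it, then the intrinsics apply), "T" (4x4, takes a point from camera to world coordinates). Camera axes: x right, y down, z forward; pixel columns grow to the right and rows downward; lengths in m; the calibration is good to about 2 mm. A picture is of the moment at which its call begins.
- close_job(): hands the job in; it is judged then, once.
The state is a dict: "time_s": time; "joints": joint angles; "qd": joint speeds; "joint_torque": joint torques, N m; "tcp_pos": TCP position; "eef_rot": TCP orientation; "contact_force": force on the tool from outside, world axes, zero at the start; "moment": the same for the moment, N m; "gripper_width": finger opening in m; "gripper_force": force on a finger pad.
Only numpy, scipy, OpenCV 4.12 (cv2) and the standard library are available. Lean on these libraries where they do the work, as an engineer would, in place of code of your own. Each camera call takes 0.05 s, during which the arm holds its last target. There are 200 camera calls.

## Task

Zero the bench balance with the fingertips alone, gripping and lifting nothing: push the sliding hood on its front panel aside as far as it goes, so that the well with the round key lies open, then reach down into that well, press the sunken round key fully down and hold it down for about a second. Let the key come up again and push the hood fully back over the well. Do not press the square key in the other well, and leave the dish on the pan and the things standing round the balance where they are.

Things in the scene. Friction and masses are not known exactly. Their poses are not given: they have to be found in the camera images.
- balance: fixed bench balance, white on a grey base, 310 (x) x 280 (y) x 60 mm; origin under its centre on the worktop, x to its back, y to its left seen from its front (the robot's side), z up. Flat top at z 60 mm. Front panel with two wells 46 mm wide, 30 mm deep: round at (-105, -10) mm, square at (-105, -90). Behind, a flat display and a steel pan (centre x 75 mm, 124 mm across, top at z 70)
- hood (a joint): position of the sliding hood in m: 0 = fully over the round well (its closed stop), 0.058 = pushed along the balance's +y to its open stop, the well fully clear. It stays where it is left; about 1.5 N moves it
- hood_top (a point): centre of the top of the hood (moves with it): grey block with thin black ribs, 56 mm in x, 90 mm in y, 16 mm above the panel; this point is 76.5 mm above the worktop. Its upright end faces, 45 mm either side along the balance's y, are free to push. It runs between two aluminium rails 14 mm high, 58 mm apart, from balance y -35 to +115 mm
- zero_key (a joint): travel of the round key in m: 0 = up, 0.005 = fully down; it springs back when let go. Fully down takes about 4 N
- zero_key_top (a point): centre of the top of the round key, 26 mm in diameter, white, at rest 14 mm below the panel's top (46 mm above the worktop), in the middle of the round well, hidden while the hood is shut
- tare_key (a joint): travel of the square key in m: 0 = up, 0.005 = fully down, sprung like the round one; not to be pressed
- tare_key_top (a point): centre of the top of the square key, 26 x 26 mm, white, 14 mm below the panel's top in the open square well
- weigh_dish: loose light metal dish, 73 mm across, 28 mm tall, standing on the balance's pan; origin under its centre
- stock_bottle: screw-cap plastic bottle with a black cap, 60 mm across, 128 mm tall, right of the balance; origin under its centre
- beaker: small clear beaker, 50 x 54 x 63 mm, right of the balance; origin under its centre
- timer: white bench timer lying flat, 58 x 70 x 20 mm, far right near the front; origin under its centre
- slide_box: small green lidded box, 55 x 84 x 39 mm, right near the front edge; origin under its centre
- pen: thin pen lying on the worktop close to the right of the balance, 145 mm along the worktop's depth, 12 mm wide, 9 mm high; origin under its centre
Things that resemble listed ones, but are neither listed nor needed, are in the scene too. What is shaped like the weigh_dish but yellow is not meant.

How it is judged:
By the outcome, as a careful person would: the job done as asked, in the order asked, and still so for the second after the job is handed in, with the robot touching nothing.
It also fails if it takes over 51 s, if anything falls off the work surface, if the arm or the gripper's body presses on something with over 40 N, if the wrist force passes 120 N, or if a joint passes its speed limit or range.

## Working session

There is one attempt and no reset: what is moved stays moved. The work goes in short steps, Python scripts to look and compute and a tool call to move; the robot and the scene stay as the last step left them, time stands still between calls to the robot, and variables do not carry over. Pictures are saved under pics/ and viewed, at most 10 in all, crops included, and the job is handed in when it is done.

Besides the shell and the picture viewer there is one more tool, called after "Emit:" by a JSON object that holds its "op" and its "data". apply_moves: Moves the arm, as the interface text tells. Scaled input: -1 to 1 covers 1000 mm each way for a shift and 90 degrees each way for a turn. Its arguments: {"type":"object","properties":{"targets":{"type":"array","items":{"type":"array","items":{"type":"number"}}},"newtons":{"type":"number"}},"required":["targets"]}

```bash
mkdir -p pics; ls; cat > h.py <<'E'
import numpy as np, cv2
from plant import get_state, capture, close_job
def save(n,c,crop=None,scale=1):
    im=c["frame"][:,:,::-1]
    if crop: im=im[crop[1]:crop[3],crop[0]:crop[2]]
    cv2.imwrite("pics/"+n,cv2.resize(im,None,fx=scale,fy=scale,interpolation=cv2.INTER_CUBIC))
def ray(c,u,v):
    K=c["camera_matrix"];d=np.array([(u-K[0,2])/K[0,0],(v-K[1,2])/K[1,1]]);s=d.copy()
    for _ in range(20): s=d/(1+c["k1"]*(s@s))
    return np.array([s[0],s[1],1.])
def onplane(c,u,v,z):
    T=np.array(c["T"]);r=T[:3,:3]@ray(c,u,v);o=T[:3,3]
    return o+r*(z-o[2])/r[2]
def depthpt(c,u,v):
    T=np.array(c["T"]);return T[:3,3]+T[:3,:3]@(ray(c,u,v)*c["range_z"][int(v),int(u)])
E
python3 - <<'E'
from h import *
import pickle
t=capture("top");s=capture("side");save("top.png",t,scale=1.4);save("side.png",s,scale=1.4)
pickle.dump((t,s),open("c0.pkl","wb"));print(get_state());print(t["T"],s["T"])
E
```

```text
pics
{'time_s': 0.1, 'joints': array([-5.17907531e+01,  2.05867094e+01,  6.38523024e-01, -1.66646699e-02,
       -7.01362942e+01, -1.65071530e+01]), 'qd': array([ 0.01244012, -0.03474248,  0.11298451,  0.00710577, -0.08289115,
       -0.02414967]), 'joint_torque': array([-1.61977496e-03, -5.84163773e+01,  2.93752098e+01,  7.01556042e+00,
        1.02057066e-02, -5.85200632e-05]), 'tcp_pos': array([ 0.24942122, -0.62678123,  0.24472295]), 'eef_rot': array([ 1.79914550e+02, -8.98494133e-03, -1.58303573e+02]), 'contact_force': array([-0.64931604, -0.12509817, -0.15658982]), 'moment': array([0.00365906, 0.05031485, 0.02125315]), 'gripper_force': 0.0, 'gripper_width': 0.08763946295208842}
[[-0.00314157 -0.99800963  0.06298342  0.43396467]
 [-0.99993259  0.00383918  0.01095808 -0.11110665]
 [-0.01117807 -0.06294475 -0.99795441  1.54701445]
 [ 0.          0.          0.          1.        ]] [[-9.99816975e-01  1.29447622e-02 -1.40872219e-02  5.69406028e-01]
 [ 1.91308310e-02  6.70029060e-01 -7.42088317e-01  8.77934660e-01]
 [-1.67308786e-04 -7.42221996e-01 -6.70154072e-01  9.83706952e-01]
 [ 0.00000000e+00  0.00000000e+00  0.00000000e+00  1.00000000e+00]]
```

View pics/top.png

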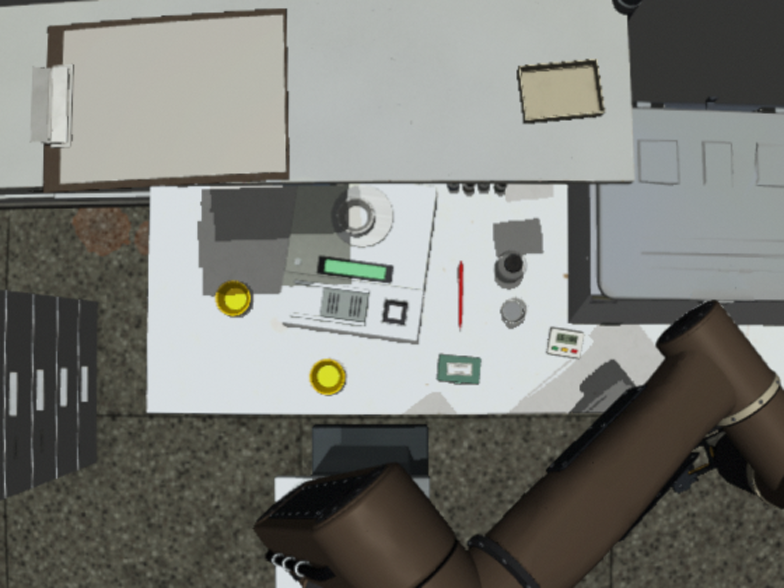

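View pics/side.png

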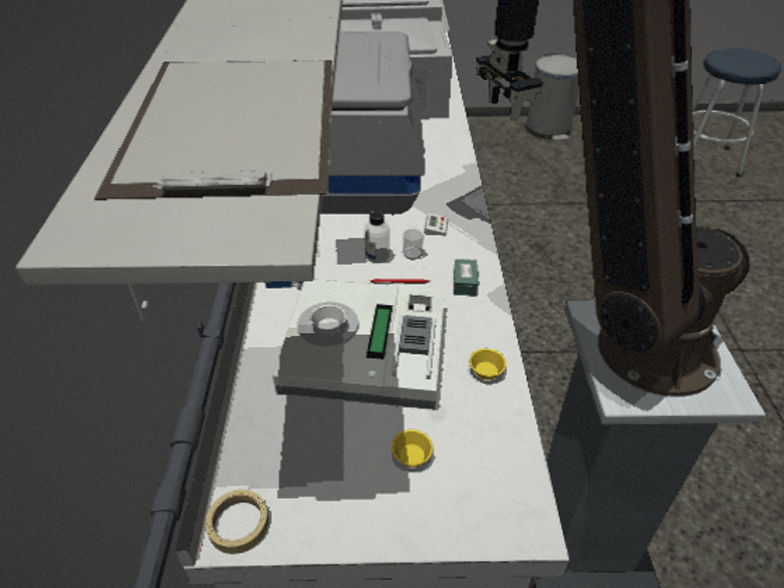

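The top view shows the hood, grey with ribs, at about (345,304) and shut. The square well is at (395,312), with the steel dish on the pan at (357,215). Two yellow decoy dishes sit at (328,377) and (234,298). A shelf overhangs the back of the bench. In the side view the hood is at (415,333) and the square well at (420,302).

```bash
python3 - <<'E'
from h import *
import pickle
t,s=pickle.load(open("c0.pkl","rb"))
for n,u,v in [("hood",345,304),("tare",395,312),("panelFL",295,318),("FR",418,340),("FL",285,325),("shelf",400,150),("shelfedge",400,178),("ydish",328,377),("ydish2",234,298),("benchfront",300,409),("display",355,269),("dish",357,215)]:
    print(n,depthpt(t,u/1.4,v/1.4).round(3))
# height map of the panel region from top depth
def tohood(c,name):
    f=c["frame"].astype(int);H,W=f.shape[:2]
    P=np.array([[depthpt(c,u,v) for u in range(W)] for v in range(H)])
    np.save(name,P)
    m=((P[...,2]>0.070)&(P[...,2]<0.085)&(P[...,0]>0.3)&(P[...,0]<0.62)&(abs(P[...,1])<0.3)).astype(np.uint8)
    n,l,st,ce=cv2.connectedComponentsWithStats(m)
    for i in range(1,n):
        if st[i,4]>80:
            q=P[l==i][:,:2].astype(np.float32);print(name,st[i],ce[i].round(1),cv2.minAreaRect(q),np.median(P[l==i][:,2]))
tohood(t,"Pt.npy");tohood(s,"Ps.npy")
save("crop.png",t,(190,170,330,290),5)
save("crops.png",s,(180,180,360,300),4.4)
E
```

```text
hood [0.501 0.005 0.073]
tare [ 0.486 -0.092  0.043]
panelFL [0.475 0.106 0.057]
FR [ 0.43  -0.139 -0.005]
FL [0.462 0.135 0.005]
shelf [ 0.666 -0.107  0.634]
shelfedge [ 0.632 -0.106  0.63 ]
ydish [0.355 0.046 0.004]
ydish2 [0.518 0.241 0.005]
benchfront [ 0.289  0.104 -0.002]
display [ 0.571 -0.014  0.063]
dish [ 0.678 -0.018  0.073]
Pt.npy [207 200  57  33 921] [242.1 216.8] ((0.5046066641807556, 0.03684544935822487), (0.14686580002307892, 0.07333379238843918), 81.98531341552734) 0.0768055850970677
Ps.npy [280 225  31  45 718] [296.4 240.7] ((0.5054959654808044, 0.04010259360074997), (0.1540403515100479, 0.07210809737443924), 81.97699737548828) 0.07680615393736628
```

View pics/crop.png

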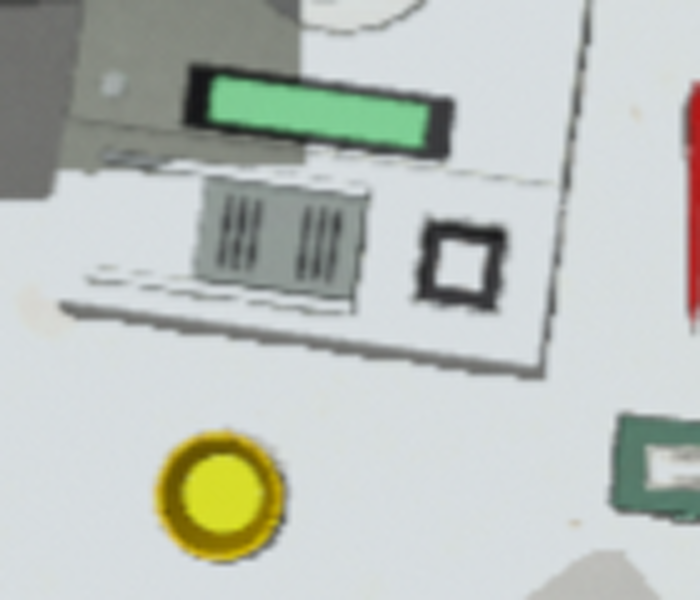

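View pics/crops.png

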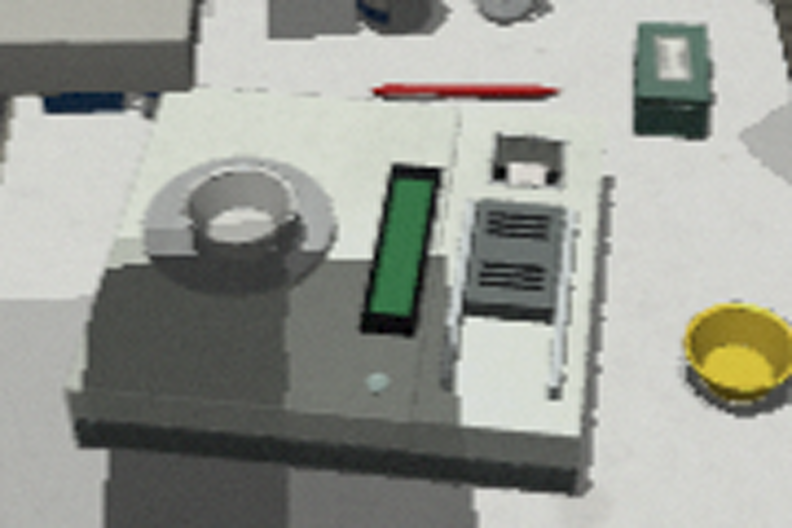

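Hood chosen: grey ribbed block at top-crop pixel (285,236). The black-ringed square key at (462,264) and the yellow dishes are the look-alikes I'm ruling out. The rail frame fits the given sizes and puts the balance at yaw -8°, with its point (-105, 40) at world (0.505, 0.0385).

I'll use one finger with the gripper open and the jaws along the balance's x. The other finger then hangs in front of the balance.

Emit:
{"op": "apply_moves", "data": {"targets": [[1,-0.0242,0.029,0,0,0,0],[1,-0.0242,0.029,0,0,0,0],[1,-0.0242,0.029,0,0,0,0],[1,-0.0242,0.029,0,0,0,0],[1,-0.0242,0.029,0,0,0,0],[1,-0.0242,0.029,0,0,0,0],[1,-0.0242,0.029,0,0,0,0],[1,-0.0242,0.029,0,0,0,0],[1,-0.0242,0.029,0,0,0,0],[1,-0.0242,0.029,0,0,0,0],[1,-0.0242,0.029,0,0,0,0],[1,-0.0242,0.029,0,0,0,0],[1,-0.0242,0.029,0,0,0,0],[1,-0.0242,0.029,0,0,0,0],[1,-0.0242,0.029,0,0,0,0],[1,-0.0242,0.029,0,0,0,0]]}}

```text
time_s: 1.43
tcp_pos: [0.4376, -0.0509, 0.2457]
eef_rot: [180.0, 0.0, -158.3]
contact_force: [0.7, 0.2, 0.2]
gripper_width: 0.0873
gripper_force: 0.0
```

Emit:
{"op": "apply_moves", "data": {"targets": [[1,0,0,0,0,0,-0.067],[1,0,0,0,0,0,-0.067],[1,0,0,0,0,0,-0.067],[1,0,0,0,0,0,-0.067],[1,0,0,0,0,0,-0.067],[1,0,0,0,0,0,-0.067],[1,0,0,0,0,0,-0.067],[1,0,0,0,0,0,-0.067],[1,0,0,0,0,0,-0.067],[1,0,0,0,0,0,-0.067],[1,0,0,0,0,0,0],[1,0,0,0,0,0,0]]}}

```text
time_s: 2.43
tcp_pos: [0.4375, -0.0529, 0.2454]
eef_rot: [180.0, -0.0, -98.2]
contact_force: [-0.3, -0.5, -0.3]
gripper_width: 0.0879
gripper_force: 0.0
```

```bash
python3 - <<'E'
from h import *
w=capture("wrist");save("w1.png",w,scale=1.4);s=get_state()
import pickle;pickle.dump(w,open("w1.pkl","wb"))
print({k:s[k] for k in("time_s","tcp_pos","eef_rot","contact_force","gripper_width")})
E
```

```text
{'time_s': 2.4833, 'tcp_pos': array([ 0.43761449, -0.05285337,  0.2454547 ]), 'eef_rot': array([ 1.79985670e+02, -1.25028307e-03, -9.82112624e+01]), 'contact_force': array([-0.39128791,  0.33368175, -0.15164076]), 'gripper_width': 0.0877668741740367}
```

View pics/w1.png

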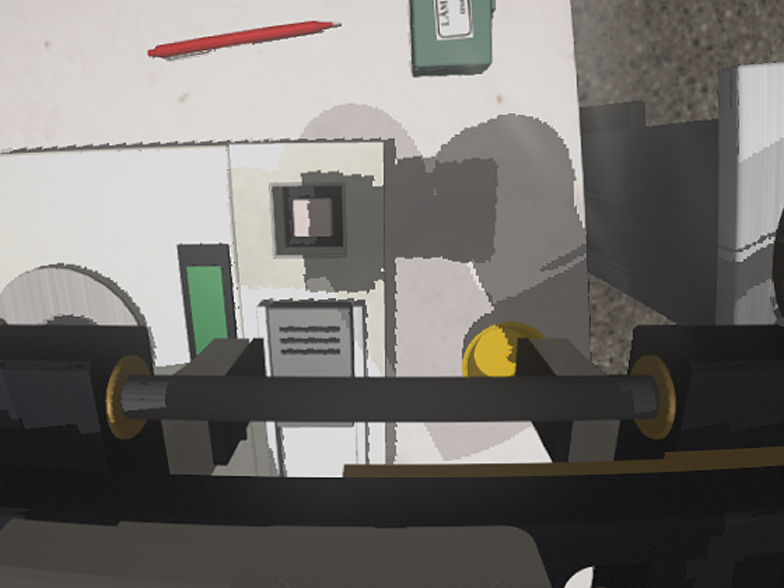

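The close wrist view shows the square well at (309,220), the hood's right end face along row 305 (columns 265–365), and a yellow dish at (495,350). I'll check these against the fit.

```bash
python3 - <<'E'
from h import *
import pickle
w=pickle.load(open("w1.pkl","rb"))
C=np.array([.505,.0385]);a=np.radians(-8);R=np.array([[np.cos(a),-np.sin(a)],[np.sin(a),np.cos(a)]])
def b(p): return ((R.T@(p[:2]-C))*1000+[-105,40]).round(1)
for n,u,v,z in [("tare TL",272,184,.06),("tare TR",347,184,.06),("tare BL",275,257,.06),("tare BR",346,256,.06),("hood L",270,308,.0765),("hood R",352,306,.0765),("hood mid",310,307,.0765),("FR corner",388,140,.06),("ydish",505,352,.02)]:
    p=onplane(w,u/1.4,v/1.4,z);print(n,p.round(4),b(p),depthpt(w,u/1.4,v/1.4)[2].round(3))
s=get_state()
f=s["tcp_pos"][:2]+.0545*np.array([np.cos(a),np.sin(a)]);print("finger",b(f))
E
```

```text
tare TL [ 0.506  -0.1173  0.06  ] [ -82.3 -114.2] 0.059
tare TR [ 0.4574 -0.11    0.06  ] [-131.5 -113.7] 0.06
tare BL [ 0.5136 -0.0692  0.06  ] [-81.5 -65.5] 0.061
tare BR [ 0.4658 -0.063   0.06  ] [-129.7  -65.9] 0.06
hood L [ 0.5195 -0.0387  0.0765] [-79.9 -34.5] 0.076
hood R [ 0.4655 -0.0324  0.0765] [-134.3  -35.7] 0.063
hood mid [ 0.493  -0.0356  0.0765] [-106.5  -35.1] 0.075
FR corner [ 0.4269 -0.1337  0.06  ] [-158.3 -141.3] 0.0
ydish [0.3573 0.0396 0.02  ] [-251.4   20.6] 0.002
finger [-104.5  -59.8]
```

Emit:
{"op": "apply_moves", "data": {"targets": [[1,0,0,0.02,0,0,0],[1,0,0,0.02,0,0,0],[1,0,0,0.02,0,0,0],[1,0,0,0.02,0,0,0],[1,0,0,0.02,0,0,0],[1,0,0,0.02,0,0,0],[1,0,0,0.02,0,0,0],[1,0,0,0.015,0,0,0],[1,0,0,0.005,0,0,0],[1,0,0,0,0,0,0],[1,0,0,0,0,0,0]]}}

```text
time_s: 3.4
tcp_pos: [0.4381, -0.0528, 0.0859]
eef_rot: [180.0, -0.0, -98.1]
contact_force: [1.0, -0.1, 1.0]
gripper_width: 0.0879
gripper_force: 0.0
```

Emit:
{"op": "apply_moves", "data": {"targets": [[1,-0.005,0,0,0,0,0],[1,-0.005,0,0,0,0,0],[1,-0.005,0,0,0,0,0],[1,-0.005,0,0,0,0,0],[1,-0.005,0,0,0,0,0],[1,-0.005,0,0,0,0,0]]}}

```text
time_s: 3.9
tcp_pos: [0.4422, -0.0225, 0.0859]
eef_rot: [-180.0, 0.0, -98.0]
contact_force: [1.6, -1.4, 1.0]
gripper_width: 0.0875
gripper_force: 0.9
```

Emit:
{"op": "apply_moves", "data": {"targets": [[1,-0.005,0,0,0,0,0],[1,-0.005,0,0,0,0,0],[1,-0.005,0,0,0,0,0],[1,-0.005,0,0,0,0,0],[1,-0.005,0,0,0,0,0],[1,-0.005,0,0,0,0,0],[1,-0.005,0,0,0,0,0],[1,-0.003,0,0,0,0,0],[1,-0.002,0,0,0,0,0]]}}

```text
time_s: 4.65
tcp_pos: [0.4475, 0.0169, 0.0855]
eef_rot: [180.0, -0.0, -98.0]
contact_force: [-1.2, -2.0, 1.2]
gripper_width: 0.0877
gripper_force: 0.8
```

Emit:
{"op": "apply_moves", "data": {"targets": [[1,-0.002,0,0,0,0,0],[1,-0.001,0,0,0,0,0],[1,0,0,0,0,0,0]]}}

```text
time_s: 4.9
tcp_pos: [0.4476, 0.0185, 0.0855]
eef_rot: [180.0, -0.1, -98.0]
contact_force: [2.0, -8.0, 2.0]
gripper_width: 0.0875
gripper_force: 4.0
```

Emit:
{"op": "apply_moves", "data": {"targets": [[1,0.005,0,0,0,0,0],[1,0.008,0,0,0,0,0],[1,0.008,0,0,0,0,0],[1,0.002,0,0,0,0,0],[1,0,0,0,0,0,0],[1,0,0,0,0,0,0]]}}

```text
time_s: 5.4
tcp_pos: [0.4448, -0.0035, 0.0856]
eef_rot: [-180.0, 0.0, -98.0]
contact_force: [-0.6, -0.1, -0.1]
gripper_width: 0.0878
gripper_force: 0.0
```

```bash
python3 - <<'E'
from h import *
s=capture("side");save("s2.png",s,(210,150,370,290),4.2)
C=np.array([.505,.0385]);a=np.radians(-8);R=np.array([[np.cos(a),-np.sin(a)],[np.sin(a),np.cos(a)]])
st=get_state();p=st["tcp_pos"];f=p[:2]+.0545*np.array([np.cos(a),np.sin(a)])
print("finger",(R.T@(f-C))*1000+[-105,40],p,st["contact_force"])
E
```

```text
finger [-104.22397048   -9.841175  ] [ 0.44486232 -0.00337919  0.08563089] [ 0.65977171  0.0107049  -0.6822642 ]
```

View pics/s2.png

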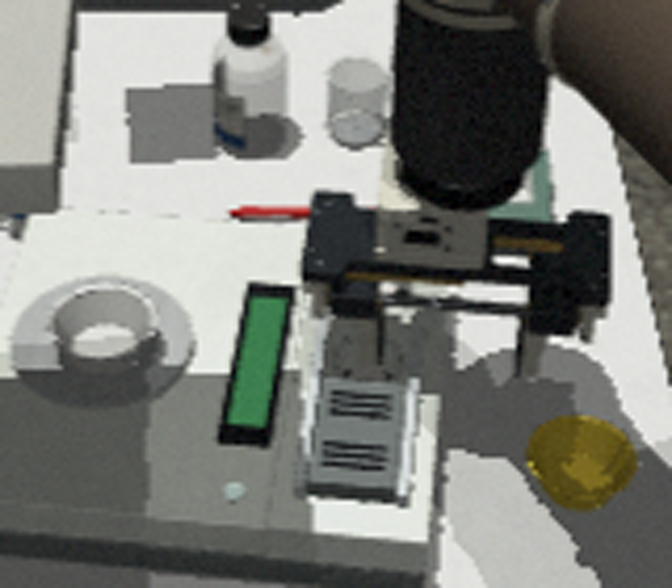

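The hood now sits at the left end of the rails at (365,440), so the well is open, and the finger at (360,345) is over it. I'll shift 4 mm back, because the finger blade looks thin near its inner face, and then go down.

Emit:
{"op": "apply_moves", "data": {"targets": [[1,0,-0.004,0,0,0,0],[1,0,0,0.005,0,0,0],[1,0,0,0.005,0,0,0],[1,0,0,0.004,0,0,0],[1,0,0,0.004,0,0,0],[1,0,0,0,0,0,0]]}}

```text
time_s: 5.95
tcp_pos: [0.448, -0.0041, 0.0665]
eef_rot: [179.9, -0.1, -98.0]
contact_force: [0.2, 0.9, 0.3]
gripper_width: 0.0874
gripper_force: 0.0
```

Emit:
{"op": "apply_moves", "data": {"targets": [[1,0,0,0.002,0,0,0],[1,0,0,0.002,0,0,0],[1,0,0,0.001,0,0,0],[1,0,0,0,0,0,0]]}}

```text
time_s: 6.28
tcp_pos: [0.4487, -0.0039, 0.0626]
eef_rot: [180.0, -0.0, -98.0]
contact_force: [-0.9, 0.2, 3.1]
gripper_width: 0.0872
gripper_force: 1.5
```

Key contact: 3.1 N with the tip at about z 0.0436. I'll keep going down to the key's stop.

Emit:
{"op": "apply_moves", "data": {"targets": [[1,0,0,0.001,0,0,0],[1,0,0,0.001,0,0,0],[1,0,0,0.001,0,0,0],[1,0,0,0,0,0,0]]}}

```text
time_s: 6.62
tcp_pos: [0.4488, -0.0039, 0.0601]
eef_rot: [-180.0, -0.0, -98.0]
contact_force: [-5.4, 0.4, 11.7]
gripper_width: 0.0877
gripper_force: 5.8
```

Emit:
{"op": "apply_moves", "data": {"targets": [[1,0,0,0.001,0,0,0],[1,0,0,0,0,0,0]]}}

```text
time_s: 6.78
tcp_pos: [0.4488, -0.0039, 0.0598]
eef_rot: [-180.0, -0.0, -98.0]
contact_force: [-9.9, 1.0, 23.0]
gripper_width: 0.0874
gripper_force: 11.3
```

The key is on its stop: tip at 0.041, as expected, with the force rising. I'll hold it for about a second and then release.

Emit:
{"op": "apply_moves", "data": {"targets": [[1,0,0,-0.0005,0,0,0],[1,0,0,0,0,0,0],[1,0,0,0,0,0,0],[1,0,0,0,0,0,0],[1,0,0,0,0,0,0],[1,0,0,0,0,0,0],[1,0,0,0,0,0,0],[1,0,0,0,0,0,0],[1,0,0,0,0,0,0],[1,0,0,0,0,0,0],[1,0,0,0,0,0,0],[1,0,0,0,0,0,0]]}}

```text
time_s: 7.78
tcp_pos: [0.4488, -0.0039, 0.06]
eef_rot: [-180.0, 0.0, -98.0]
contact_force: [-6.7, 1.1, 16.7]
gripper_width: 0.0875
gripper_force: 8.2
```

Emit:
{"op": "apply_moves", "data": {"targets": [[1,0,0,-0.004,0,0,0],[1,0,0,-0.006,0,0,0],[1,0,0,-0.01,0,0,0],[1,0,0.004,-0.02,0,0,0],[1,0,0,-0.025,0,0,0],[1,0,0,0,0,0,0]]}}

```text
time_s: 8.28
tcp_pos: [0.4471, -0.0026, 0.1281]
eef_rot: [-179.7, 0.1, -97.9]
contact_force: [1.0, 0.2, 0.6]
gripper_width: 0.0876
gripper_force: 0.0
```

Emit:
{"op": "apply_moves", "data": {"targets": [[1,-0.029,0,0,0,0,0],[1,-0.029,0,0,0,0,0],[1,-0.029,0,0,0,0,0],[1,-0.029,0,0,0,0,0],[1,-0.027,0,0,0,0,0],[1,0,0,0,0,0,0],[1,0,0,0,0,0,0]]}}

```text
time_s: 8.87
tcp_pos: [0.4647, 0.1396, 0.1238]
eef_rot: [180.0, -0.0, -97.9]
contact_force: [-0.1, -0.8, -0.6]
gripper_width: 0.0876
gripper_force: 0.0
```

```bash
python3 - <<'E'
from h import *
w=capture("wrist");save("w3.png",w,scale=1.2)
C=np.array([.505,.0385]);a=np.radians(-8);R=np.array([[np.cos(a),-np.sin(a)],[np.sin(a),np.cos(a)]])
st=get_state();p=st["tcp_pos"];f=p[:2]+.0545*np.array([np.cos(a),np.sin(a)])
print("finger",(R.T@(f-C))*1000+[-105,40],p,st["contact_force"])
E
```

```text
finger [-104.7201223   133.42877457] [0.46431032 0.13856551 0.12369561] [-0.69695004 -1.25861576  0.13143151]
```

View pics/w3.png

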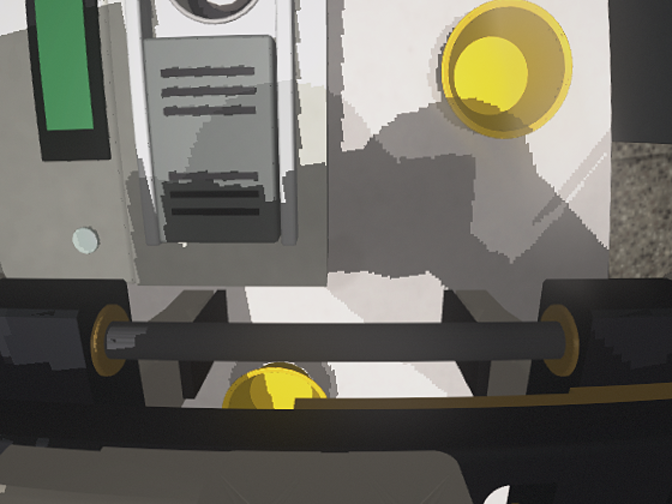

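The open round well shows at (215,5), and the hood's left end is at row 240, with the finger clear beyond it. I'll go down and push the hood back.

Emit:
{"op": "apply_moves", "data": {"targets": [[1,0,0,0.012,0,0,0],[1,0,0,0.012,0,0,0],[1,0,0,0.01,0,0,0],[1,0,0,0.004,0,0,0],[1,0,0,0,0,0,0],[1,0.005,0,0,0,0,0],[1,0.005,0,0,0,0,0],[1,0.005,0,0,0,0,0],[1,0.005,0,0,0,0,0],[1,0,0,0,0,0,0]]}}

```text
time_s: 9.75
tcp_pos: [0.4618, 0.1177, 0.0865]
eef_rot: [-180.0, 0.0, -98.0]
contact_force: [-0.3, 0.2, 0.9]
gripper_width: 0.0875
gripper_force: 0.0
```

Emit:
{"op": "apply_moves", "data": {"targets": [[1,0.005,0,0,0,0,0],[1,0.005,0,0,0,0,0],[1,0.005,0,0,0,0,0],[1,0.005,0,0,0,0,0],[1,0.005,0,0,0,0,0],[1,0.005,0,0,0,0,0],[1,0.005,0,0,0,0,0],[1,0.005,0,0,0,0,0],[1,0.004,0,0,0,0,0],[1,0.002,0,0,0,0,0],[1,0,0,0,0,0,0]]}}

```text
time_s: 10.67
tcp_pos: [0.4549, 0.0722, 0.0859]
eef_rot: [180.0, -0.0, -98.0]
contact_force: [0.3, -0.1, -0.9]
gripper_width: 0.0874
gripper_force: 0.0
```

Emit:
{"op": "apply_moves", "data": {"targets": [[1,0.001,0,0,0,0,0],[1,0.001,0,0,0,0,0],[1,0,0,0,0,0,0]]}}

```text
time_s: 10.92
tcp_pos: [0.4549, 0.0717, 0.0859]
eef_rot: [180.0, 0.1, -98.0]
contact_force: [-1.4, 5.7, -0.1]
gripper_width: 0.0877
gripper_force: 3.0
```

Emit:
{"op": "apply_moves", "data": {"targets": [[1,0.001,0,0,0,0,0],[1,0,0,0,0,0,0]]}}

```text
time_s: 11.08
tcp_pos: [0.4551, 0.0715, 0.086]
eef_rot: [-180.0, 0.1, -98.0]
contact_force: [-3.8, 10.7, -1.0]
gripper_width: 0.0875
gripper_force: 5.1
```

The hood is on the closed stop. I'll back off, lift, and check.

Emit:
{"op": "apply_moves", "data": {"targets": [[1,-0.004,0,0,0,0,0],[1,-0.006,0,0,0,0,0],[1,0,0,-0.015,0,0,0],[1,0,0,-0.03,0,0,0],[1,0,0,-0.035,0,0,0],[1,0,0,-0.035,0,0,0],[1,-0.03,0,-0.02,0,0,0],[1,-0.04,0,0,0,0,0],[1,-0.04,0,0,0,0,0],[1,-0.04,0,0,0,0,0],[1,-0.02,0,0,0,0,0],[1,0,0,0,0,0,0],[1,0,0,0,0,0,0]]}}

```text
time_s: 12.17
tcp_pos: [0.4796, 0.249, 0.2202]
eef_rot: [179.9, -0.1, -97.9]
contact_force: [0.1, -1.1, 0.1]
gripper_width: 0.0876
gripper_force: 0.0
```

```bash
python3 - <<'E'
from h import *
w=capture("wrist");t=capture("top");save("t4.png",t,(100,120,420,300),2.4)
a,b=t["frame"],w["frame"]
print(get_state()["tcp_pos"],get_state()["contact_force"])
E
```

```text
[0.47959478 0.24755612 0.22057086] [0.33041697 0.243193   0.26080822]
```

View pics/t4.png

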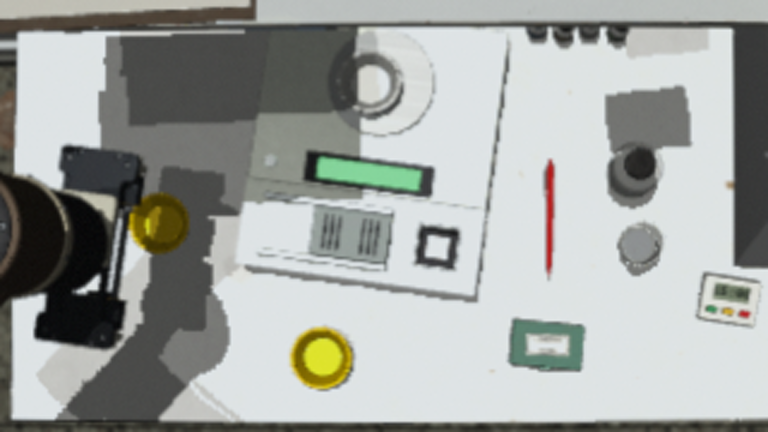

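The hood is back at the right end of its rails at (352,235), with its right face at the rail ends, as at the start. The dish and everything else look undisturbed, and the robot is clear.

```bash
python3 -c "
from plant import close_job;print(close_job())"
```

```text
the job is handed in; nothing more can be done
None
```

I zeroed the balance: the hood was pushed to its open stop, the round key held fully down for about a second and released, and the hood pushed back to its closed stop; nothing else looked disturbed, and I handed the job in at about 12 s.

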